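# Secure the trim saw's hood and set its feed to slow

### The arm

A 6-joint arm with a two-finger parallel gripper is mounted at the origin on the work surface. World frame = base frame: x ahead of the robot, y to its left, z up, the work surface at z = 0. Lengths are in mm, angles in rad, forces in N, time in s.
With the tool pointing down it reaches from about 350 to 775 mm from the base axis. Payload 7.3 kg.
Tool frame: the origin (TCP) lies midway between the tips of the shut fingers; the grasp point (between the pads) lies 19 mm behind it; z points along the fingers, y is the line along which they close (so a half turn about z gives the same grasp; the last joint's range is limited). The gripper opens to 92 mm and grips with 3 to 60 N. Pads are 19 mm wide; open, the fingers measure 130 mm over their backs; the gripper's body (75 mm by 190 mm) begins 47 mm behind the grasp point.
Start: joints at [-1.398, 0.342, 1.524, -0, 1.275, -0.146], TCP at [164.572, -498.559, 226.741] pointing down, gripper open.
Joint ranges: [-2.53, 2.53], [-0.77, 2.02], [0.04, 2.7], [-1, 4.14], [0.28, 2.66], [-3.11, 3.11]. Speed limits (rad/s): [2.57, 2.57, 3.14, 3.14, 3.14, 3.14].

### API

Orientations are given as [roll, pitch, yaw] about the fixed x, y, z axes, in that order (R = Rz(yaw) Ry(pitch) Rx(roll)).
In Python, from plant import monitor, optics, workorder gives the robot as it stands. The module is installed in compiled form; this text tells all that it offers.
- The arm moves only by the tool servo_tool, never from a script. Its arguments are lists of equal length, an entry for each row: "linear": the shift along the tool's x, y, z as a fraction of full scale, a list of three; "spin": the turn about the tool's z as a fraction of full scale. In form: {"linear": [[dx, dy, dz], ...], "spin": [spin, ...]}. A call has exactly 8 rows; each row shifts and turns the commanded pose from where the row before left it, along the tool's axes as they then stand; what a row does not reach is not made up. Full scale, the value 1, is 200 mm for a shift and 90 degrees for a turn. A row lasts 1/8 s, in which the tool goes at most 62.5 mm and 10.7 degrees, less where a joint would pass 70% of its speed; a pose out of reach is approached as far as the arm can. A call with a number of a shift or a turn outside -1 to 1 is refused whole. A call with a gripper value outside its range is refused whole. "hand" is the opening, from -1 (shut) to 1 (fully open), set as the call begins (left out, the last holds). The fingers move at their own pace and stop on an object; the grip force is fixed at half the most. Time passes only in rows, so rows that do not move let the fingers close, or fill a call up. It gives the time, the measured TCP pose, the force, the opening and the grip force at its end, in the units of the state.
- monitor.get_obs(): the state, without advancing time (a new reading comes with each control period).
- optics.capture(name): name is "scene" or "top"; returns a dict with "frame" (400x640x3 uint8, blue, green, red), "K" (3x3 intrinsics, pixels), "world_to_cam" (4x4, takes a point from world to camera coordinates). Camera axes: x right, y down, z forward; pixel columns grow to the right and rows downward; lengths in mm; the calibration is good to about 2 mm. A picture is of the moment at which its call begins. There is no depth.
- workorder.close_job(): hands the job in; it is judged then, once.
The state is a dict: "time": time; "joint_positions": joint angles; "dq": joint speeds; "tau": joint torques, N m; "tool_pos": TCP position; "tcp_rot": TCP orientation; "contact_force": force on the tool from outside, world axes, zero at the start; "moment": the same for the moment, N m; "grip_width": finger opening in mm; "finger_force": force on a finger pad.
Only numpy, scipy, OpenCV 4.12 (cv2) and the standard library are available. Lean on these libraries where they do the work, as an engineer would, in place of code of your own. Each camera call takes 0.05 s, during which the arm holds its last target. There are 200 camera calls.

### The job

The rough is already clamped in the little trim saw and is to be cut on slow feed. Lower the hood fully down, swing the hasp down flat over its staple, and take the red-handled retaining pin from the wooden block and drop it through the staple until its collar rests on the staple. Only then pull the feed rod out from its inner click to its middle click and let go of it there; do not pull it through to the outer, fast-feed click, and leave the glass jar and the two loose stones where they stand.

Things in the scene. Friction and masses are not known exactly. Their poses are not given: they have to be found in the camera images.
- saw: Bench trim saw, fixed (place and heading vary). Grey tank 240 deep (x) x 320 wide x 120 mm high; blue gearbox, 150 mm high, on its right end (y -195 to -120 mm); blue hood on top, 215 mm high when down (front panel's top 175 mm). Origin on the bench below mid-depth: x to the back, y to the saw's left, z up. Front face of tank, gearbox and closed hood at x = -120 mm; tank y -120 to +200 mm.
- hood (a joint): Hood angle, rad: 0 = fully down on the tank, grows as the front edge rises (starts between 0.5 and 0.85, limit 1.0). Stiff friction hinge: the hood, 0.6 kg, stays where it is left; 2 to 5 N pushing down on the bar moves it.
- hood_hinge (a point): A point on the hood's hinge axis, which runs along the saw's y, 100 mm behind the saw's origin and 120 mm above the bench. Fixed to the saw.
- hood_bar (a point): Middle of the black grab bar on the hood's front panel: round, 12 mm thick, 110 mm long along the saw's y, its centre 45 mm out from the panel (39 mm free gap) and 30 mm above the panel's lower edge. It moves with the hood in an arc about the hinge axis: 265 mm in front of and 30 mm above that axis when the hood is down.
- hasp (a joint): Hasp angle relative to the hood, rad: 0 = hanging down flat on the saw's front, the staple through its slot; grows as its free end swings out from the saw and up (starts 2.1 to 2.6: sticking up and outward once the hood is down; limit 2.8). Friction hinge: it stays where it is left; 1 to 5 N moves it. Steel plate 60 mm wide, 4 mm thick, 90 mm long.
- hasp_hinge (a point): Middle of the hasp's hinge knuckle (8 mm thick, axis along the saw's y) on the hood's front panel: 5 mm out from the panel, 132 mm above the bench when the hood is down. From here the plate is solid for 40 mm, then has a slot 40 mm wide from 40 to 56 mm. When flat, its outer face is 9 mm out from the saw's front, flush with the knuckle's front.
- hasp_end (a point): Middle of the free end of the hasp, on its outer face, 90 mm from the knuckle.
- staple_eye (a point): Middle of the opening of the staple, a level U of 7 mm steel bar, 84 mm above the bench (bar centre): legs 26 mm apart along the saw's y (19 mm free between them), reaching 46 mm out from the saw's front. This point is 31 mm out. With the hasp flat the opening is 33 mm long along the saw's x; the pin's collar clears the hasp within 5 mm of this point. The pin drops in vertically.
- feed_rod (a joint): How far the feed rod is pulled out, m: 0 = inner click (feed off, start), 0.025 = middle click (slow feed), 0.050 = outer click (fast feed). Detented: about 10 to 13 N to leave a click; let go within 9 mm of the middle click it settles into it by itself. It slides straight out of the gearbox, along the saw's -x.
- knob (a point): Centre of the feed rod's black knob: a round knob 36 mm in diameter and 30 mm long, its axis along the saw's x, on a 12 mm steel rod with red rings; 105 mm above the bench, 70 mm out from the gearbox front at the inner click, 37.5 mm from the gearbox's outer side. Nothing stands above it.
- pin: Loose retaining pin, 0.1 to 0.17 kg, 115 mm long: steel shank 11 mm in diameter with a tapered nose; steel collar 32 mm in diameter from 60 to 65 mm; red plastic grip 22 mm in diameter from 65 to 115 mm. Origin at the nose, z along the pin to the grip. It starts upright in the block's hole, collar on the block, nose 10 mm above the bench.
- pin_grip (a point): Middle of the pin's red grip, 90 mm from the nose, on its axis.
- pin_block: Wooden tool block, fixed, 90 mm (x) x 130 mm (y) x 70 mm high, with one through hole 15 mm wide at its centre for the pin, and four short brass-headed burrs (top 95 mm above the bench) near its two ends, 45 mm from the pin along y. Origin under its centre. It stands to the left or to the right of the saw.
- jar: Bystander: glass jar with a red lid, 72 mm in diameter, 85 mm high; stands on the other side of the saw. Origin under its centre.
- lapis: Bystander: blue lapis chunk about 85 x 75 x 75 mm, loose. Origin under its centre.
- jasper: Bystander: red jasper chunk about 75 x 110 x 60 mm, loose. Origin under its centre.
There are look-alikes about, which are no part of the job. Of the things that look like the pin, the middle-sized one is meant.

How it is judged:
By the outcome, as a careful person would: the job done as asked, in the order asked, and still so for the second after the job is handed in, with the robot touching nothing.
It also fails if it takes over 72 s, if anything falls off the work surface, if the arm or the gripper's body presses on something with over 40 N, if the wrist force passes 120 N, or if a joint passes its speed limit or range.

## Working session

There is one attempt and no reset: what is moved stays moved. The work goes in short steps, Python scripts to look and compute and a tool call to move; the robot and the scene stay as the last step left them, time stands still between calls to the robot, and variables do not carry over. Pictures are saved under pics/ and viewed, at most 10 in all, crops included, and the job is handed in when it is done.

Besides the shell and the picture viewer there is one more tool, called after "Emit:" as name([rows], argument=value, ...), one row to a line, values as JSON. servo_tool: Moves the arm, as the interface text tells. Shift numbers are shares of 200 mm and turn numbers shares of 90 degrees, none past 1 either way. Its arguments: {"type":"object","properties":{"linear":{"type":"array","items":{"type":"array","items":{"type":"number","minimum":-1,"maximum":1}}},"spin":{"type":"array","items":{"type":"number","minimum":-1,"maximum":1}},"hand":{"type":"number"}},"required":["linear","spin"]}

```bash
mkdir -p pics; python3 - <<'E'
from plant import monitor, optics
import cv2,pickle
o=monitor.get_obs();print(o)
d={}
for n in("scene","top"):
    c=optics.capture(n);d[n]=c;cv2.imwrite(f"pics/{n}0.png",c["frame"]);print(n,c["K"],c["world_to_cam"])
pickle.dump(d,open("cal.pkl","wb"))
E
```

```text
{'time': 0.0, 'joint_positions': array([-1.39798904e+00,  3.42693588e-01,  1.52501415e+00,  7.89253814e-06,
        1.27539544e+00, -1.46006978e-01]), 'dq': array([-0.00040691,  0.00027372,  0.0003711 , -0.00137379, -0.00024145,
       -0.00105829]), 'tau': array([-2.58915986e-05, -4.31237698e+01, -2.44220138e+01,  7.16627156e-02,
        5.59932785e-02, -1.45013391e-04]), 'tool_pos': array([ 164.50600368, -498.13426331,  226.06108482]), 'tcp_rot': array([-3.14009930e+00, -2.27230676e-04,  3.18811795e-01]), 'contact_force': array([ 1.04631277, -0.61738325,  0.71312545]), 'moment': array([ 0.05935067,  0.04281492, -0.00353962]), 'finger_force': 0.0, 'grip_width': 92.05807740437511}
scene [[485.90280573   0.         321.54210441]
 [  0.         485.90280573 193.82803313]
 [  0.           0.           1.        ]] [[ 8.49292583e-01  5.27662096e-01  1.65776931e-02 -4.58896713e+02]
 [ 4.25554140e-01 -6.65687219e-01 -6.12996085e-01 -1.66797407e+02]
 [-3.12419241e-01  5.27667735e-01 -7.89912007e-01  1.62664156e+03]
 [ 0.00000000e+00  0.00000000e+00  0.00000000e+00  1.00000000e+00]]
top [[468.10444041   0.         322.56903971]
 [  0.         468.10444041 207.94999381]
 [  0.           0.           1.        ]] [[ 2.28827002e-02 -9.99727542e-01 -4.60688847e-03 -1.12299864e+01]
 [-9.93142825e-01 -2.22030622e-02 -1.14779581e-01  5.94697461e+02]
 [ 1.14646021e-01  7.20176497e-03 -9.93380302e-01  1.30204701e+03]
 [ 0.00000000e+00  0.00000000e+00  0.00000000e+00  1.00000000e+00]]
```

View pics/scene0.png

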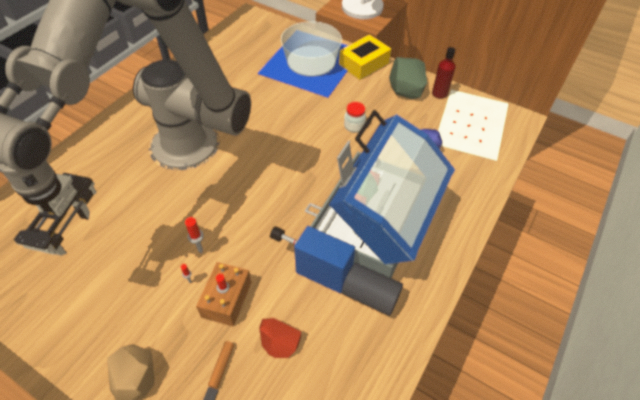

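View pics/top0.png

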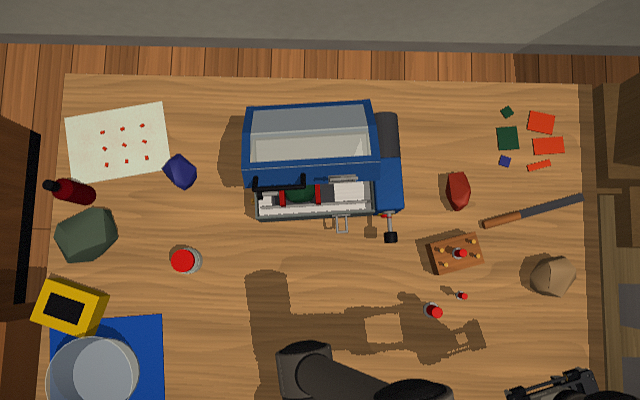

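The scene view shows the saw at about (360,210), with its hood partly open and the knob at (277,234). The block with the middle-sized pin is at (224,290). In the top view the saw is at (320,160), the knob at (390,237) and the pin at (459,253). The big and small look-alikes are at (433,310) and (461,295).

```bash
python3 - <<'E'
import cv2
a=cv2.imread("pics/top0.png")[90:290,230:490];cv2.imwrite("pics/topc.png",cv2.resize(a,None,fx=3,fy=3,interpolation=cv2.INTER_CUBIC))
a=cv2.imread("pics/scene0.png")[105:325,195:460];cv2.imwrite("pics/scenec.png",cv2.resize(a,None,fx=2.7,fy=2.7,interpolation=cv2.INTER_CUBIC))
E
```

```text
(no output)
```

View pics/topc.png

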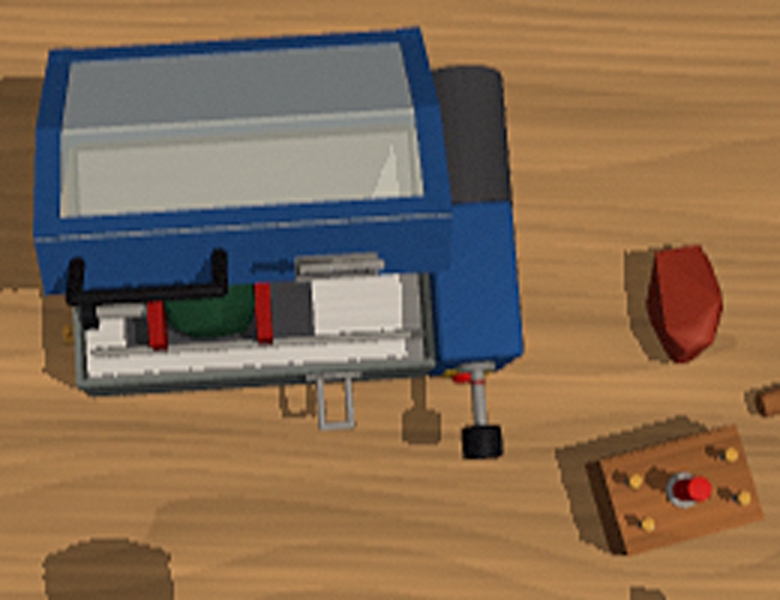

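View pics/scenec.png

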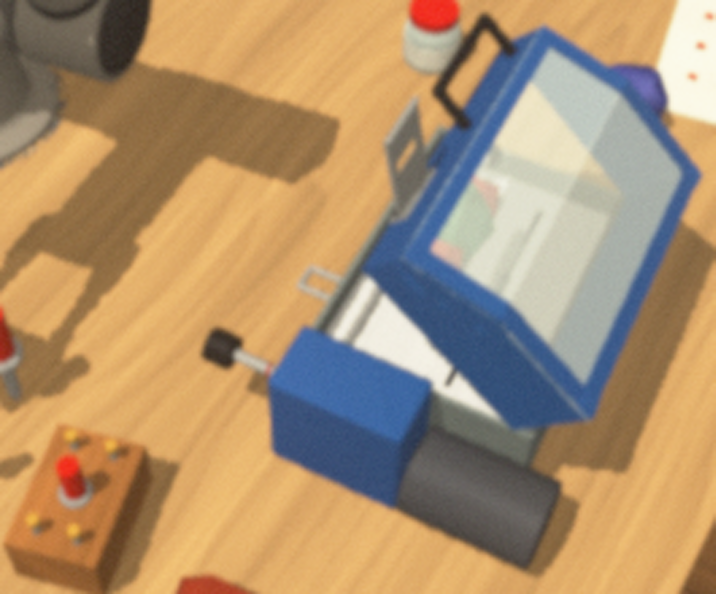

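The top crop shows the knob at (482,441), the gearbox's front right corner at (523,356), the staple end at (337,427), the bar from (72,297) to (225,290) and the pin grip's top at (699,489). The scene crop shows the knob at (220,348), gearbox corners at (271,380) and (307,332), the hasp end at about (403,120) and the bar from (440,92) to (487,18).

```bash
cat > h.py <<'E'
import numpy as np,pickle
from scipy.optimize import least_squares
C=pickle.load(open("cal.pkl","rb"))
def proj(n,P):
    c=C[n];q=np.asarray(P,float)@c["world_to_cam"][:3,:3].T+c["world_to_cam"][:3,3]
    q=q@c["K"].T;return q[...,:2]/q[...,2:]
top=lambda x,y:("top",(x+.5)/3-.5+230,(y+.5)/3-.5+90)
sc=lambda x,y:("scene",(x+.5)/2.7-.5+195,(y+.5)/2.7-.5+105)
def saw(p,P):
    c,s=np.cos(p[2]),np.sin(p[2]);x,y,z=P;return np.array([p[0]+c*x-s*y,p[1]+s*x+c*y,z])
def hoodpt(h,P): # P in saw frame, hood closed
    dx,dz=P[0]+100-200,0
    dx,dz=P[0]-100,P[2]-120;c,s=np.cos(h),np.sin(h) # front edge rises
    return (100+dx*c+dz*s,P[1],120-dx*s+dz*c)
def hasppt(h,a,y,r=90,off=4):
    # closed plate hangs -z from knuckle(-125,y,132); angle a out(-x) and up
    return hoodpt(h,(-125-r*np.sin(a)-off*np.cos(a),y,132-r*np.cos(a)+off*np.sin(a)))
E
python3 - <<'E'
from h import *
# p: x,y,yaw,hood,hasp,ys,yb
def model(p):
    S=lambda P:saw(p,P);h,a,ys,yb=p[3:]
    return [(top(482,441),S((-190,-157.5,105))),(sc(220,348),S((-190,-157.5,105))),
     (top(523,356),S((-120,-195,150))),(sc(271,380),S((-120,-195,150))),(sc(307,332),S((-120,-120,150))),
     (top(78,388),S((-120,200,120))),
     (top(337,427),S((-169.5,ys,84))),(sc(306,279),S((-169.5,ys,84))),
     (top(72,297),S(hoodpt(h,(-165,yb+55,150)))),(top(225,290),S(hoodpt(h,(-165,yb-55,150)))),
     (sc(440,92),S(hoodpt(h,(-165,yb-55,150)))),(sc(487,18),S(hoodpt(h,(-165,yb+55,150)))),
     (top(340,262),S(hasppt(h,a,ys))),(sc(403,120),S(hasppt(h,a,ys)))]
def f(p): return np.concatenate([proj(m[0],P)-m[1:] for m,P in model(p)])
r=least_squares(f,[500,0,0,.7,2.3,0,80],loss="soft_l1")
print(r.x.round(3));print(f(r.x).reshape(-1,2).round(1))
g=lambda q:np.concatenate([proj("top",[q[0],q[1],125])-top(699,489)[1:],proj("top",[q[0],q[1],75])-top(683,490)[1:],
  proj("scene",[q[0],q[1],125])-sc(67,462)[1:],proj("scene",[q[0],q[1],75])-sc(74,496)[1:]])
q=least_squares(g,[400,-250]);print(q.x,q.fun.round(1))
for z in(70,):
  for c in [(588,463),(734,427),(763,517),(625,555)]:
    print(least_squares(lambda q:proj("top",[q[0],q[1],z])-top(*c)[1:],[400,-250]).x.round(1))
E
```

```text
[688.484  -6.537  12.657 120.137  36.924 -31.863 113.819]
[[-0.4 -0.1]
 [ 1.5  0.8]
 [ 0.4 -0.5]
 [-1.5  1.2]
 [-0.9 -3.2]
 [-1.   0.1]
 [ 0.3  0.6]
 [-1.4 -0.1]
 [ 0.3  0. ]
 [-1.8 -0.9]
 [ 0.1  0.4]
 [-0.1  0.8]
 [-2.3  8.8]
 [ 0.8 49.9]]
[ 473.96111943 -369.05664635] [ 0.   0.1 -0.   0.2 -0.1  1.7  0.3 -1.5]
[ 497.2 -283.8]
[ 533.3 -417.9]
[ 451.7 -443.1]
[ 414.4 -317.2]
```

```bash
python3 - <<'E'
from h import *
def model(p):
    S=lambda P:saw(p,P);h,a,ys,yb=p[3:]
    return [(top(482,441),S((-190,-157.5,105))),(sc(220,348),S((-190,-157.5,105))),
     (top(523,356),S((-120,-195,150))),(sc(271,380),S((-120,-195,150))),
     (top(78,388),S((-120,200,120))),
     (top(337,427),S((-169.5,ys,84))),(sc(306,279),S((-169.5,ys,84))),
     (top(72,297),S(hoodpt(h,(-165,yb+55,150)))),(top(225,290),S(hoodpt(h,(-165,yb-55,150)))),
     (sc(440,92),S(hoodpt(h,(-165,yb-55,150)))),(sc(487,18),S(hoodpt(h,(-165,yb+55,150)))),
     (top(340,262),S(hasppt(h,a,ys))),(sc(403,120),S(hasppt(h,a,ys)))]
def f(p): return np.concatenate([proj(m[0],P)-m[1:] for m,P in model(p)])
r=least_squares(f,[688,-6,.09,.75,2.3,-32,110],loss="soft_l1")
print(r.x.round(3));print(f(r.x).reshape(-1,2).round(1).tolist())
p=r.x;np.save("p.npy",p)
S=lambda P:saw(p,P).round(1)
print("bar",S(hoodpt(p[3],(-165,p[6],150))),"closed",S((-165,p[6],150)))
print("hasp knuckle closed",S((-125,p[5],132)),"end now",S(hasppt(p[3],p[4],p[5])),"end hood closed",S(hasppt(0,p[4],p[5])))
print("eye",S((-151,p[5],84)),"knob",S((-190,-157.5,105)))
E
```

```text
[ 6.88090e+02 -6.26400e+00  9.00000e-02  7.57000e-01  2.18900e+00
 -3.06750e+01  1.13502e+02]
[[-0.6, 0.1], [1.4, 0.6], [0.3, -0.3], [-1.6, 1.0], [-1.1, 0.2], [-0.3, 0.8], [-1.2, -0.5], [0.3, 0.1], [-1.8, -0.8], [-0.0, 0.4], [-0.2, 0.8], [0.2, 0.6], [0.7, 0.4]]
bar [606.1 100.3 323.8] closed [513.6  92.  150. ]
hasp knuckle closed [566.3 -48.  132. ] end now [622.1 -43.  372.3] end hood closed [495.6 -54.4 187.4]
eye [540.5 -50.4  84. ] knob [ 513.  -180.2  105. ]
```

```bash
cat >> h.py <<'E'
def rows(wps,yaw_t=None,frame="saw",start=None):
    """waypoints (x,y,z) -> rows of tool-axis fractions, one row per waypoint"""
    from plant import monitor
    o=monitor.get_obs();pos=o["tool_pos"];yaw=o["tcp_rot"][2]
    if start is not None: pos=np.array(start[:3]);yaw=start[3]
    p=np.load("p.npy");L=[];sp=[]
    for w in wps:
        t=saw(p,w) if frame=="saw" else np.array(w,float)
        d=t-pos;c,s=np.cos(yaw),np.sin(yaw)
        l=[d[0]*c+d[1]*s,d[0]*s-d[1]*c,-d[2]];n=np.linalg.norm(l)
        k=0
        if yaw_t is not None:
            k=np.clip((yaw-yaw_t)/(np.pi/2),-.117,.117)
        if n>62: print("LONG",n)
        L.append([round(v/200,3)for v in l]);sp.append(round(float(k),3));pos=t;yaw-=k*np.pi/2
    print(L,sp,"end",pos.round(1),yaw.round(3))
    return (*pos,yaw)
def lin(a,b,n): return [tuple(np.array(a)+(np.array(b)-a)*i/n) for i in range(1,n+1)]
E
python3 - <<'E'
from h import *
p=np.load("p.npy");h=p[3]
for nm,t,s in (("paneltop",(450,213),(405,258)),("crease",(430,118),(512,315)),("rear",(418,28),(588,395))):
    g=lambda q:np.concatenate([proj("top",saw(p,hoodpt(h,(q[0],q[2],q[1]))))-top(*t)[1:],proj("scene",saw(p,hoodpt(h,(q[0],q[2],q[1]))))-sc(*s)[1:]])
    r=least_squares(g,[-100,175,-118]);print(nm,r.x.round(0),r.fun.round(1))
pos=(164.5,-498.1,226.1);a=(300,-400,350);b=(500,95,385);q=[]
q=lin(pos,a,4)+lin(a,b,9)+lin(b,(608,100,355),3)
e=rows(q[:8],.09,"w");rows(q[8:],.09,"w",e)
S=saw(p,(0,0,0))
E
```

```text
paneltop [-121.  174. -120.] [-0.1 -0.2 -0.2  0. ]
crease [ -31.  211. -111.] [-1.7 -2.6 -3.   0.4]
rear [  69.  231. -118.] [-0.1 -0.1 -0.1  0. ]
[[np.float64(0.199), np.float64(-0.064), np.float64(-0.155)], [np.float64(0.184), np.float64(-0.099), np.float64(-0.155)], [np.float64(0.18), np.float64(-0.107), np.float64(-0.155)], [np.float64(0.18), np.float64(-0.107), np.float64(-0.155)], [np.float64(0.135), np.float64(-0.264), np.float64(-0.019)], [np.float64(0.135), np.float64(-0.264), np.float64(-0.019)], [np.float64(0.135), np.float64(-0.264), np.float64(-0.019)], [np.float64(0.135), np.float64(-0.264), np.float64(-0.019)]] [0.117, 0.029, 0.0, 0.0, 0.0, 0.0, 0.0, 0.0] end [ 388.9 -180.   365.6] 0.09
[[np.float64(0.135), np.float64(-0.264), np.float64(-0.019)], [np.float64(0.135), np.float64(-0.264), np.float64(-0.019)], [np.float64(0.135), np.float64(-0.264), np.float64(-0.019)], [np.float64(0.135), np.float64(-0.264), np.float64(-0.019)], [np.float64(0.135), np.float64(-0.264), np.float64(-0.019)], [np.float64(0.18), np.float64(0.008), np.float64(0.05)], [np.float64(0.18), np.float64(0.008), np.float64(0.05)], [np.float64(0.18), np.float64(0.008), np.float64(0.05)]] [0.0, 0.0, 0.0, 0.0, 0.0, 0.0, 0.0, 0.0] end [608. 100. 355.] 0.09
```

Emit:
servo_tool([
  [0.199, -0.064, -0.155],
  [0.184, -0.099, -0.155],
  [0.18, -0.107, -0.155],
  [0.18, -0.107, -0.155],
  [0.135, -0.264, -0.019],
  [0.135, -0.264, -0.019],
  [0.135, -0.264, -0.019],
  [0.135, -0.264, -0.019],
], spin=[0.117, 0.029, 0, 0, 0, 0, 0, 0], hand=-1)

```text
time: 1.1
tool_pos: [389.0, -178.4, 365.8]
tcp_rot: [-3.141, 0.0, 0.089]
contact_force: [-0.3, -0.5, -0.3]
grip_width: 16.3
finger_force: 0.0
```

Emit:
servo_tool([
  [0.135, -0.264, -0.019],
  [0.135, -0.264, -0.019],
  [0.135, -0.264, -0.019],
  [0.135, -0.264, -0.019],
  [0.135, -0.264, -0.019],
  [0.18, 0.008, 0.05],
  [0.18, 0.008, 0.05],
  [0.18, 0.008, 0.05],
], spin=[0, 0, 0, 0, 0, 0, 0, 0])

```text
time: 2.1
tool_pos: [608.5, 100.0, 354.0]
tcp_rot: [3.142, 0.001, 0.09]
contact_force: [-0.1, 0.1, -0.1]
grip_width: 0.2
finger_force: 0.0
```

Emit:
servo_tool([
  [0, 0, 0],
  [0, 0, 0],
  [0, 0, 0],
  [0, 0, 0],
  [0, 0, 0],
  [0, 0, 0],
  [0, 0, 0],
  [0, 0, 0],
], spin=[0, 0, 0, 0, 0, 0, 0, 0])

```text
time: 3.1
tool_pos: [607.6, 99.6, 354.8]
tcp_rot: [3.142, 0.0, 0.089]
contact_force: [0.2, -0.8, -0.1]
grip_width: 0.3
finger_force: 0.0
```

```bash
python3 - <<'E'
from h import *
p=np.load("p.npy");w=[]
for h in np.r_[np.linspace(.78,.02,15),-.012]:
    b=hoodpt(h,(-165,p[6],150)); w.append((b[0],b[1],b[2]+5))
e=rows(w[:8]);rows(w[8:],start=e)
E
```

```text
[[np.float64(0.017), np.float64(-0.004), np.float64(0.111)], [np.float64(-0.055), np.float64(0.0), np.float64(0.047)], [np.float64(-0.052), np.float64(0.0), np.float64(0.05)], [np.float64(-0.05), np.float64(0.0), np.float64(0.053)], [np.float64(-0.047), np.float64(0.0), np.float64(0.055)], [np.float64(-0.044), np.float64(0.0), np.float64(0.058)], [np.float64(-0.041), np.float64(0.0), np.float64(0.06)], [np.float64(-0.037), np.float64(0.0), np.float64(0.062)]] [0.0, 0.0, 0.0, 0.0, 0.0, 0.0, 0.0, 0.0] end [546.   94.9 255.8] 0.089
[[np.float64(-0.034), np.float64(0.0), np.float64(0.064)], [np.float64(-0.03), np.float64(0.0), np.float64(0.066)], [np.float64(-0.027), np.float64(0.0), np.float64(0.067)], [np.float64(-0.023), np.float64(0.0), np.float64(0.069)], [np.float64(-0.019), np.float64(0.0), np.float64(0.07)], [np.float64(-0.015), np.float64(0.0), np.float64(0.071)], [np.float64(-0.012), np.float64(0.0), np.float64(0.071)], [np.float64(-0.005), np.float64(0.0), np.float64(0.042)]] [0.0, 0.0, 0.0, 0.0, 0.0, 0.0, 0.0, 0.0] end [513.2  91.9 151.8] 0.089
```

Emit:
servo_tool([
  [0.017, -0.004, 0.111],
  [-0.055, 0, 0.047],
  [-0.052, 0, 0.05],
  [-0.05, 0, 0.053],
  [-0.047, 0, 0.055],
  [-0.044, 0, 0.058],
  [-0.041, 0, 0.06],
  [-0.037, 0, 0.062],
], spin=[0, 0, 0, 0, 0, 0, 0, 0])

```text
time: 4.1
tool_pos: [545.5, 95.0, 255.8]
tcp_rot: [-3.141, -0.0, 0.09]
contact_force: [-1.3, 0.6, 2.8]
grip_width: 0.5
finger_force: 1.2
```

Emit:
servo_tool([
  [-0.034, 0, 0.064],
  [-0.03, 0, 0.066],
  [-0.027, 0, 0.067],
  [-0.023, 0, 0.069],
  [-0.019, 0, 0.07],
  [-0.015, 0, 0.071],
  [-0.012, 0, 0.06],
  [0, 0, 0],
], spin=[0, 0, 0, 0, 0, 0, 0, 0])

```text
time: 5.1
tool_pos: [513.5, 92.0, 161.5]
tcp_rot: [3.142, 0.002, 0.089]
contact_force: [0.6, 0.1, 0.5]
grip_width: 0.4
finger_force: 0.0
```

Emit:
servo_tool([
  [-0.003, 0, 0.03],
  [-0.002, 0, 0.015],
  [0, 0, 0.01],
  [0, 0, 0],
  [0, 0, 0],
  [0, 0, 0],
  [0, 0, 0],
  [0, 0, 0],
], spin=[0, 0, 0, 0, 0, 0, 0, 0])

```text
time: 6.1
tool_pos: [514.4, 92.0, 155.3]
tcp_rot: [3.141, -0.006, 0.09]
contact_force: [-7.4, 0.3, 26.2]
grip_width: 0.5
finger_force: 13.2
```

```bash
python3 - <<'E'
from h import *
p=np.load("p.npy");ys=p[5];print(p)
c=(-165,p[6],155)
w=lin(c,(-170,p[6],225),2)+lin((-170,p[6],225),(-200,ys,215),4)+[(-200,ys,200),(-202,ys,180)]
e=rows(w)
w=[(-204,ys,160),(-205,ys,140),(-203,ys,125),(-197,ys,112),(-188,ys,104),(-178,ys,101),(-170,ys,101),(-163,ys,102)]
e=rows(w,start=e)
E
```

```text
[ 6.88090112e+02 -6.26367049e+00  8.98283902e-02  7.56753355e-01
  2.18860344e+00 -3.06753159e+01  1.13502403e+02]
[[np.float64(-0.016), np.float64(-0.0), np.float64(-0.174)], [np.float64(-0.012), np.float64(0.0), np.float64(-0.175)], [np.float64(-0.037), np.float64(0.18), np.float64(0.012)], [np.float64(-0.037), np.float64(0.18), np.float64(0.012)], [np.float64(-0.037), np.float64(0.18), np.float64(0.012)], [np.float64(-0.037), np.float64(0.18), np.float64(0.012)], [np.float64(-0.0), np.float64(0.0), np.float64(0.075)], [np.float64(-0.01), np.float64(0.0), np.float64(0.1)]] [0.0, 0.0, 0.0, 0.0, 0.0, 0.0, 0.0, 0.0] end [489.7 -54.9 180. ] 0.09
[[np.float64(-0.01), np.float64(0.0), np.float64(0.1)], [np.float64(-0.005), np.float64(0.0), np.float64(0.1)], [np.float64(0.01), np.float64(-0.0), np.float64(0.075)], [np.float64(0.03), np.float64(-0.0), np.float64(0.065)], [np.float64(0.045), np.float64(-0.0), np.float64(0.04)], [np.float64(0.05), np.float64(-0.0), np.float64(0.015)], [np.float64(0.04), np.float64(-0.0), np.float64(-0.0)], [np.float64(0.035), np.float64(-0.0), np.float64(-0.005)]] [0.0, 0.0, 0.0, 0.0, 0.0, 0.0, 0.0, 0.0] end [528.5 -51.4 102. ] 0.09
```

Emit:
servo_tool([
  [-0.012, 0, -0.199],
  [-0.012, 0, -0.175],
  [-0.037, 0.18, 0.012],
  [-0.037, 0.18, 0.012],
  [-0.037, 0.18, 0.012],
  [-0.037, 0.18, 0.012],
  [0, 0, 0.075],
  [-0.01, 0, 0.1],
], spin=[0, 0, 0, 0, 0, 0, 0, 0])

```text
time: 7.1
tool_pos: [490.1, -55.6, 181.7]
tcp_rot: [3.141, -0.002, 0.088]
contact_force: [-1.9, 0.7, 1.4]
grip_width: 0.6
finger_force: 1.1
```

Emit:
servo_tool([
  [-0.01, 0, 0.1],
  [-0.005, 0, 0.1],
  [0.01, 0, 0.075],
  [0.03, 0, 0.065],
  [0, 0, 0],
  [0, 0, 0],
  [0, 0, 0],
  [0, 0, 0],
], spin=[0, 0, 0, 0, 0, 0, 0, 0])

```text
time: 8.1
tool_pos: [494.9, -54.4, 113.9]
tcp_rot: [3.141, -0.001, 0.089]
contact_force: [0.0, 0.1, -0.4]
grip_width: 0.1
finger_force: 0.0
```

```bash
cat > snap.py <<'E'
import sys,cv2
from plant import optics
n,f,x0,y0,x1,y1,k=sys.argv[1:];a=optics.capture(n)["frame"][int(y0):int(y1),int(x0):int(x1)]
cv2.imwrite(f"pics/{f}.png",cv2.resize(a,None,fx=float(k),fy=float(k),interpolation=cv2.INTER_CUBIC))
E
python3 snap.py scene s1 220 90 450 290 3
```

```text
(no output)
```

View pics/s1.png

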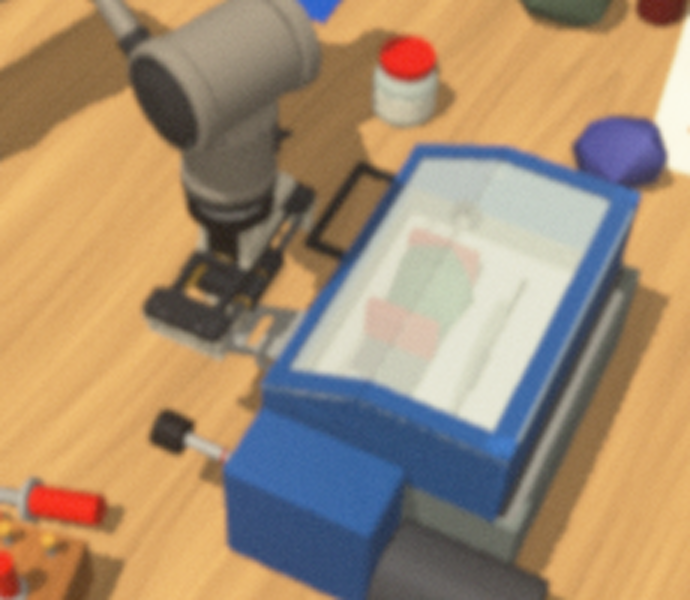

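The hood is down and the hasp is out near horizontal under the fingers, at about (265,325). A red-handled object now lies near the block at (60,500), which I need to check in the full view.

```bash
python3 snap.py top t1 400 200 540 340 4
```

```text
(no output)
```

View pics/t1.png

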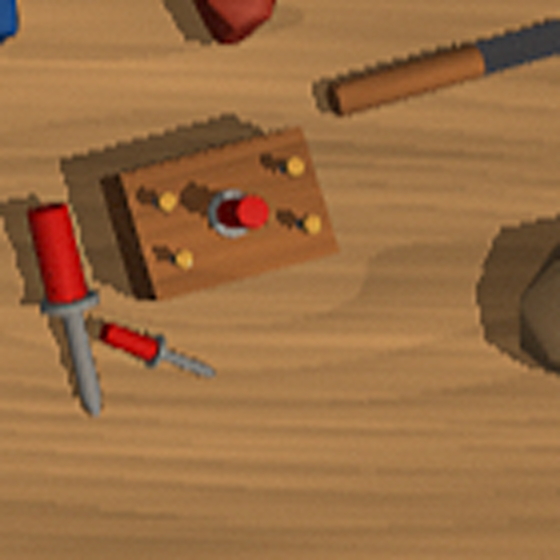

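The two look-alike pins now lie flat beside the block. They stood loose on their noses and nothing of mine touched them. The real pin is still upright, with its grip top at (253,211), so I'll go on with the hasp.

Emit:
servo_tool([
  [0.045, 0, 0.045],
  [0.05, 0, 0.015],
  [0.04, 0, 0],
  [0.035, 0, -0.005],
  [0, 0, 0],
  [0, 0, 0],
  [0, 0, 0],
  [0, 0, 0],
], spin=[0, 0, 0, 0, 0, 0, 0, 0])

```text
time: 9.2
tool_pos: [524.5, -51.2, 100.0]
tcp_rot: [-3.14, 0.011, 0.09]
contact_force: [-9.0, -3.5, -6.8]
grip_width: -0.0
finger_force: 4.8
```

```bash
python3 snap.py scene s2 260 140 380 240 6
```

```text
(no output)
```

View pics/s2.png

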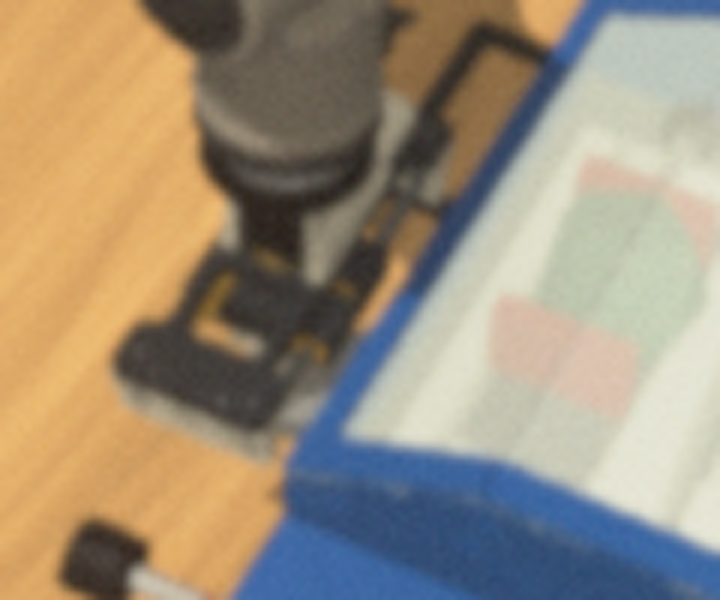

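Emit:
servo_tool([
  [-0.06, 0, 0],
  [-0.06, 0, 0],
  [0, 0.09, 0],
  [0, 0, -0.07],
  [0.06, 0, 0],
  [0.06, 0, 0],
  [0, 0, 0],
  [0, 0, 0],
], spin=[0, 0, 0, 0, 0, 0, 0, 0])

```text
time: 10.25
tool_pos: [529.9, -68.9, 116.0]
tcp_rot: [-3.141, 0.001, 0.09]
contact_force: [0.2, -0.1, 0.4]
grip_width: 0.9
finger_force: 0.0
```

Emit:
servo_tool([
  [0, 0, -0.02],
  [0.02, 0, 0],
  [0.02, 0, 0],
  [0.015, 0, 0],
  [0, 0, 0],
  [0, 0, 0],
  [0, 0, 0],
  [0, 0, 0],
], spin=[0, 0, 0, 0, 0, 0, 0, 0])

```text
time: 11.25
tool_pos: [540.9, -68.2, 120.4]
tcp_rot: [-3.142, 0.001, 0.089]
contact_force: [-3.0, 0.3, 0.4]
grip_width: 0.6
finger_force: 1.6
```

Emit:
servo_tool([
  [0.015, 0, 0],
  [0.015, 0, 0],
  [0.015, 0, 0],
  [0.01, 0, 0],
  [0, 0, 0],
  [0, 0, 0],
  [0, 0, 0],
  [0, 0, 0],
], spin=[0, 0, 0, 0, 0, 0, 0, 0])

```text
time: 12.25
tool_pos: [549.4, -67.0, 118.9]
tcp_rot: [-3.14, 0.007, 0.09]
contact_force: [-8.4, -1.4, -2.4]
grip_width: 0.9
finger_force: 3.8
```

Emit:
servo_tool([
  [0.015, 0, 0],
  [0.015, 0, 0],
  [0.01, 0, 0],
  [0.01, 0, 0],
  [0, 0, 0],
  [0, 0, 0],
  [0, 0, 0],
  [0, 0, 0],
], spin=[0, 0, 0, 0, 0, 0, 0, 0])

```text
time: 13.25
tool_pos: [552.8, -66.6, 117.6]
tcp_rot: [-3.139, 0.022, 0.09]
contact_force: [-29.7, -5.5, 4.1]
grip_width: 0.3
finger_force: 15.0
```

Emit:
servo_tool([
  [-0.1, 0, 0],
  [-0.15, 0, 0],
  [-0.15, 0, 0],
  [-0.05, 0.1, -0.25],
  [0, 0.2, -0.2],
  [0, 0.3, 0],
  [0, 0.3, 0],
  [0, 0.3, 0],
], spin=[0, 0, 0, -0.1, -0.11, -0.11, -0.11, -0.11], hand=0.3)

```text
time: 14.25
tool_pos: [584.9, -283.4, 211.3]
tcp_rot: [3.138, -0.0, 0.942]
contact_force: [0.9, -0.1, 0.9]
grip_width: 59.1
finger_force: 0.0
```

```bash
python3 snap.py scene s3 260 130 380 230 6
```

```text
(no output)
```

View pics/s3.png

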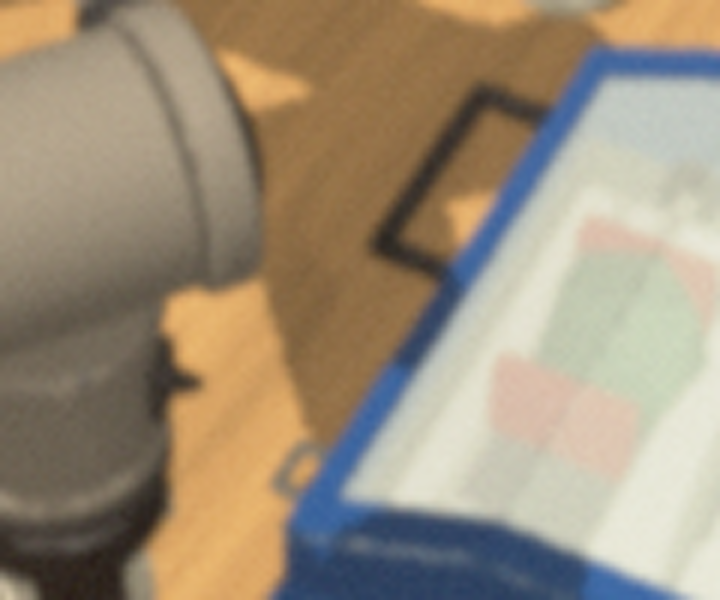

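The staple shows at (300,470) and no plate sticks out past the hood, so the hasp looks close to flat. The top view, with projected outlines drawn on it, will show how flat.

```bash
python3 - <<'E'
from h import *
from plant import optics
import cv2
f=optics.capture("top")["frame"];x0,y0,x1,y1=310,195,370,240
a=cv2.resize(f[y0:y1,x0:x1],None,fx=12,fy=12,interpolation=cv2.INTER_CUBIC)
p=np.load("p.npy")
def P(q): u=(proj("top",saw(p,q))-(x0,y0)+.5)*12;return tuple(int(v) for v in u)
for ang,col in((0,(0,255,0)),(.2,(0,255,255)),(.4,(0,0,255))):
    for s in(-1,1): cv2.circle(a,P(hasppt(0,ang,p[5]+30*s)),4,col,-1)
for s in(-1,1): cv2.circle(a,P((-169.5,p[5]+16.5*s,84)),4,(255,0,255),-1)
cv2.circle(a,P((-151,p[5],84)),4,(255,0,0),-1)
cv2.imwrite("pics/t2.png",a)
E
```

```text
(no output)
```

View pics/t2.png

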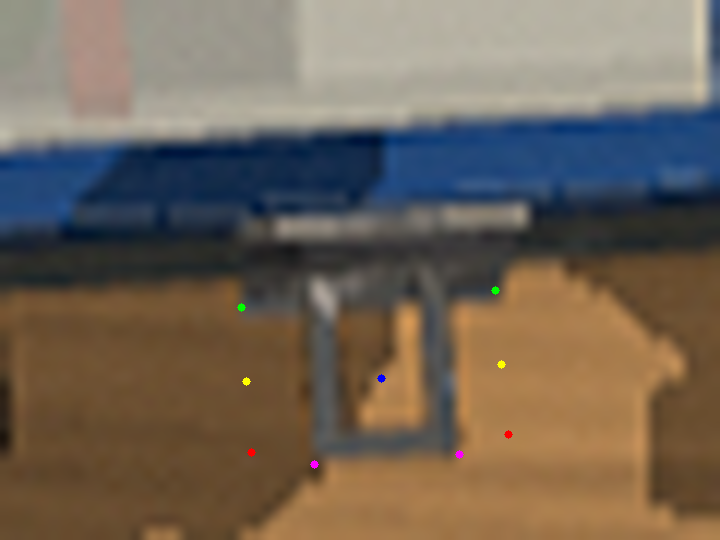

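The top crop shows the hasp end along the green a = 0 marks at about row 300, so it is flat. The staple's U is clear, its eye at about (382,380), within 2 mm of my model. Next is the pin.

```bash
python3 - <<'E'
from h import *
from plant import monitor
o=monitor.get_obs();print(o["joint_positions"].round(2))
c=o["tool_pos"]
e=rows(lin(c,(474,-368,175),5)+[(474,-368,175)]*3,1.83,"w")
E
```

```text
[-0.57  0.59  1.17 -0.    1.38  0.06]
[[np.float64(-0.133), np.float64(-0.042), np.float64(0.033)], [np.float64(-0.123), np.float64(-0.065), np.float64(0.033)], [np.float64(-0.109), np.float64(-0.087), np.float64(0.033)], [np.float64(-0.091), np.float64(-0.105), np.float64(0.033)], [np.float64(-0.071), np.float64(-0.12), np.float64(0.033)], [np.float64(0.0), np.float64(0.0), np.float64(-0.0)], [np.float64(0.0), np.float64(0.0), np.float64(-0.0)], [np.float64(0.0), np.float64(0.0), np.float64(-0.0)]] [-0.117, -0.117, -0.117, -0.117, -0.1, 0.0, 0.0, 0.0] end [ 474. -368.  175.] 1.83
```

Emit:
servo_tool([
  [-0.133, -0.042, 0.033],
  [-0.123, -0.065, 0.033],
  [-0.109, -0.087, 0.033],
  [-0.091, -0.105, 0.033],
  [-0.071, -0.12, 0.033],
  [0, 0, 0],
  [0, 0, 0],
  [0, 0, 0],
], spin=[-0.117, -0.117, -0.117, -0.117, -0.1, 0, 0, 0])

```text
time: 15.35
tool_pos: [472.1, -362.8, 177.9]
tcp_rot: [3.141, 0.001, 1.83]
contact_force: [0.1, -0.3, 0.6]
grip_width: 59.9
finger_force: 0.0
```

```bash
python3 - <<'E'
from h import *
from plant import monitor
c=monitor.get_obs()["tool_pos"];print(c)
rows([(474,-368,175)]+lin((474,-368,175),(474,-368,96),4)+[(474,-368,96)]*3,1.83,"w")
E
```

```text
[ 472.13401132 -362.81784772  177.93098073]
[[np.float64(-0.027), np.float64(0.002), np.float64(0.015)], [np.float64(0.0), np.float64(0.0), np.float64(0.099)], [np.float64(0.0), np.float64(0.0), np.float64(0.099)], [np.float64(0.0), np.float64(0.0), np.float64(0.099)], [np.float64(0.0), np.float64(0.0), np.float64(0.099)], [np.float64(0.0), np.float64(0.0), np.float64(-0.0)], [np.float64(0.0), np.float64(0.0), np.float64(-0.0)], [np.float64(0.0), np.float64(0.0), np.float64(-0.0)]] [-0.0, 0.0, 0.0, 0.0, 0.0, 0.0, 0.0, 0.0] end [ 474. -368.   96.] 1.83
```

Emit:
servo_tool([
  [-0.027, 0.002, 0.015],
  [0, 0, 0.099],
  [0, 0, 0.099],
  [0, 0, 0.099],
  [0, 0, 0.099],
  [0, 0, 0],
  [0, 0, 0],
  [0, 0, 0],
], spin=[0, 0, 0, 0, 0, 0, 0, 0])

```text
time: 16.35
tool_pos: [473.5, -369.0, 96.3]
tcp_rot: [3.141, 0.002, 1.83]
contact_force: [0.1, 0.1, 0.3]
grip_width: 59.5
finger_force: 0.0
```

Emit:
servo_tool([
  [0, 0, 0],
  [0, 0, 0],
  [0, 0, 0],
  [0, 0, 0],
  [0, 0, 0],
  [0, 0, 0],
  [0, 0, 0],
  [0, 0, 0],
], spin=[0, 0, 0, 0, 0, 0, 0, 0], hand=-1)

```text
time: 17.35
tool_pos: [473.0, -368.5, 95.3]
tcp_rot: [3.142, 0.0, 1.83]
contact_force: [0.4, 0.5, -0.3]
grip_width: 21.4
finger_force: 30.0
```

```bash
python3 - <<'E'
from h import *
p=np.load("p.npy");eye=saw(p,(-150.5,p[5],0));print(eye)
a=np.array((473.0,-368.5,240.));b=np.array((eye[0],eye[1],235))
e=(473.0,-368.5,240.,1.83)
e=rows(lin(a,b,8)[:],3.2314,"w",e)
rows([b]*8,3.2314,"w",e)
E
```

```text
[540.94871668 -50.31630662   0.        ]
[[np.float64(0.181), np.float64(0.092), np.float64(0.003)], [np.float64(0.161), np.float64(0.124), np.float64(0.003)], [np.float64(0.136), np.float64(0.151), np.float64(0.003)], [np.float64(0.106), np.float64(0.173), np.float64(0.003)], [np.float64(0.073), np.float64(0.19), np.float64(0.003)], [np.float64(0.037), np.float64(0.2), np.float64(0.003)], [np.float64(-0.0), np.float64(0.203), np.float64(0.003)], [np.float64(-0.037), np.float64(0.2), np.float64(0.003)]] [-0.117, -0.117, -0.117, -0.117, -0.117, -0.117, -0.117, -0.073] end [540.9 -50.3 235. ] 3.231
[[np.float64(0.0), np.float64(-0.0), np.float64(-0.0)], [np.float64(-0.0), np.float64(0.0), np.float64(-0.0)], [np.float64(-0.0), np.float64(0.0), np.float64(-0.0)], [np.float64(-0.0), np.float64(0.0), np.float64(-0.0)], [np.float64(-0.0), np.float64(0.0), np.float64(-0.0)], [np.float64(-0.0), np.float64(0.0), np.float64(-0.0)], [np.float64(-0.0), np.float64(0.0), np.float64(-0.0)], [np.float64(-0.0), np.float64(0.0), np.float64(-0.0)]] [0.0, 0.0, 0.0, 0.0, 0.0, 0.0, 0.0, 0.0] end [540.9 -50.3 235. ] 3.231
```

Emit:
servo_tool([
  [0, 0, -0.1],
  [0, 0, -0.15],
  [0, 0, -0.2],
  [0, 0, -0.2],
  [0, 0, -0.075],
  [0, 0, 0],
  [0, 0, 0],
  [0, 0, 0],
], spin=[0, 0, 0, 0, 0, 0, 0, 0])

```text
time: 18.35
tool_pos: [472.5, -368.1, 238.5]
tcp_rot: [-3.14, -0.003, 1.83]
contact_force: [0.2, 0.2, 0.0]
grip_width: 21.4
finger_force: 30.0
```

Emit:
servo_tool([
  [0.181, 0.092, 0.003],
  [0.161, 0.124, 0.003],
  [0.136, 0.151, 0.003],
  [0.106, 0.173, 0.003],
  [0.073, 0.19, 0.003],
  [0.037, 0.2, 0.003],
  [0, 0.203, 0.003],
  [-0.037, 0.2, 0.003],
], spin=[-0.117, -0.117, -0.117, -0.117, -0.117, -0.117, -0.117, -0.073])

```text
time: 19.35
tool_pos: [540.7, -49.2, 234.6]
tcp_rot: [3.141, -0.001, -3.048]
contact_force: [0.3, 0.1, -2.1]
grip_width: 21.5
finger_force: 30.0
```

Emit:
servo_tool([
  [0, 0, 0],
  [0, 0, 0],
  [0, 0, 0],
  [0, 0, 0],
  [0, 0, 0],
  [0, 0, 0],
  [0, 0, 0],
  [0, 0, 0],
], spin=[0, 0, 0, 0, 0, 0, 0, 0])

```text
time: 20.35
tool_pos: [540.8, -50.6, 235.5]
tcp_rot: [-3.141, 0.0, -3.052]
contact_force: [0.5, -0.1, -1.0]
grip_width: 21.6
finger_force: 30.0
```

```bash
python3 - <<'E'
from h import *
from plant import monitor,optics
import cv2
o=monitor.get_obs();print(o["tool_pos"],o["tcp_rot"])
p=np.load("p.npy");eye=saw(p,(-150.5,p[5],0))
rows([(eye[0],eye[1],210),(eye[0],eye[1],185)],None,"w")
f=optics.capture("scene")["frame"];t=o["tool_pos"]
n=np.array(t)-[0,0,86.3]
u=proj("scene",n);print(u,proj("scene",n+[0,0,60]))
x0,y0=int(u[0])-35,int(u[1])-50;a=cv2.resize(f[y0:y0+70,x0:x0+70],None,fx=8,fy=8,interpolation=cv2.INTER_CUBIC)
for q,c in((n,(0,255,0)),(n+[0,0,30],(0,255,255)),(n+[0,0,60],(255,0,255))):
    v=(proj("scene",q)-(x0,y0)+.5)*8;cv2.circle(a,(int(v[0]),int(v[1])),3,c,-1)
cv2.imwrite("pics/s4.png",a)
E
```

```text
[540.82622935 -50.55062344 235.51075439] [-3.14147285e+00  2.16027005e-05 -3.05204939e+00]
[[np.float64(-0.001), np.float64(0.001), np.float64(0.128)], [np.float64(-0.0), np.float64(0.0), np.float64(0.125)]] [0.0, 0.0] end [540.9 -50.3 185. ] -3.052
[312.74383853 195.87753631] [312.79623257 181.83501181]
```

View pics/s4.png

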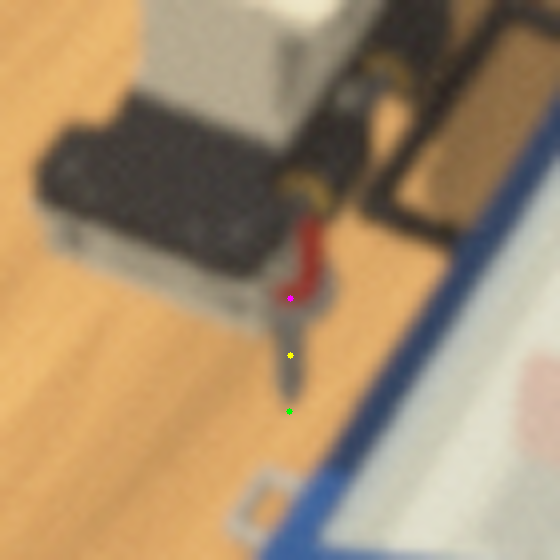

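The pin hangs upright in the grip. Its shank lies on the projected axis marks near (290,355) and its nose is at (290,402), so the grasp is centred. I'll lower it into the staple.

Emit:
servo_tool([
  [0, 0, 0.125],
  [0, 0, 0.125],
  [0, 0, 0.06],
  [0, 0, 0.06],
  [0, 0, 0.05],
  [0, 0, 0],
  [0, 0, 0],
  [0, 0, 0],
], spin=[0, 0, 0, 0, 0, 0, 0, 0])

```text
time: 21.4
tool_pos: [541.2, -50.6, 152.0]
tcp_rot: [-3.141, 0.001, -3.052]
contact_force: [-0.8, 1.1, -1.2]
grip_width: 21.3
finger_force: 30.0
```

Emit:
servo_tool([
  [0, 0, 0.04],
  [0, 0, 0.04],
  [0, 0, 0.04],
  [0, 0, 0.03],
  [0, 0, 0.015],
  [0, 0, 0],
  [0, 0, 0],
  [0, 0, 0],
], spin=[0, 0, 0, 0, 0, 0, 0, 0])

```text
time: 22.4
tool_pos: [541.0, -50.6, 118.8]
tcp_rot: [-3.141, 0.001, -3.052]
contact_force: [0.1, 0.7, -1.4]
grip_width: 21.4
finger_force: 30.0
```

Emit:
servo_tool([
  [0, 0, 0.01],
  [0, 0, 0.005],
  [0, 0, 0],
  [0, 0, 0],
  [0, 0, 0],
  [0, 0, 0],
  [0, 0, 0],
  [0, 0, 0],
], spin=[0, 0, 0, 0, 0, 0, 0, 0])

```text
time: 23.4
tool_pos: [540.8, -50.6, 115.5]
tcp_rot: [-3.141, 0.0, -3.052]
contact_force: [-0.4, -0.5, -2.0]
grip_width: 21.3
finger_force: 30.0
```

Emit:
servo_tool([
  [0, 0, 0],
  [0, 0, 0],
  [0, 0, 0],
  [0, 0, 0],
  [0, 0, 0],
  [0, 0, 0],
  [0, 0, 0],
  [0, 0, 0],
], spin=[0, 0, 0, 0, 0, 0, 0, 0], hand=0)

```text
time: 24.4
tool_pos: [540.8, -50.6, 115.5]
tcp_rot: [-3.142, -0.0, -3.052]
contact_force: [-1.0, 0.7, 0.5]
grip_width: 46.3
finger_force: 0.0
```

Emit:
servo_tool([
  [0, 0, -0.1],
  [0, 0, -0.2],
  [0, 0, -0.2],
  [0.1, 0, -0.1],
  [0.2, 0, 0],
  [0.2, 0, 0],
  [0, 0, 0],
  [0, 0, 0],
], spin=[0, 0, 0, 0, 0, 0, 0, 0])

```text
time: 25.4
tool_pos: [442.1, -59.7, 235.9]
tcp_rot: [-3.141, 0.002, -3.052]
contact_force: [-0.1, 0.4, -0.2]
grip_width: 45.8
finger_force: 0.0
```

```bash
python3 - <<'E'
from h import *
from plant import monitor,optics
import cv2
from scipy.ndimage import label
o=monitor.get_obs();print(o["tool_pos"],o["tcp_rot"],o["joint_positions"].round(2))
p=np.load("p.npy");e=saw(p,(-150.5,p[5],0))
for z in(142.5,92.5): print("exp",z,proj("top",e+[0,0,z]),proj("scene",e+[0,0,z]))
for n,(x0,y0,x1,y1) in(("top",(310,190,380,250)),("scene",(270,160,350,240))):
    f=optics.capture(n)["frame"].astype(int)
    m=(f[...,2]>90)&(f[...,2]>2.2*f[...,1])&(f[...,2]>2.2*f[...,0])
    l,k=label(m)
    for i in range(1,k+1):
        y,x=np.nonzero(l==i)
        if x0<x.mean()<x1 and y0<y.mean()<y1: print(n,len(x),x.min(),x.max(),y.min(),y.max(),x.mean().round(1),y.mean().round(1))
a=(513.0,-180.2)
E
```

```text
[442.06034809 -59.68043601 235.92118236] [-3.14103759e+00  1.51580918e-03 -3.05241314e+00] [-0.31  0.19  1.71  0.    1.24 -1.97]
exp 142.5 [342.02427487 224.12073491] [312.82268276 197.34685769]
exp 92.5 [341.34925735 225.60149855] [312.77969479 208.21107928]
top 56 339 346 220 228 342.4 224.1
scene 83 309 316 194 208 312.2 200.0
```

```bash
python3 - <<'E'
from h import *
from plant import monitor
c=monitor.get_obs()["tool_pos"];p=np.load("p.npy");k=saw(p,(-190,-157.5,0))
u=proj("top",k+[0,0,105]);print(u)
e=rows(lin(c,(k[0],k[1],170),4)+lin((k[0],k[1],170),(k[0],k[1],86),3)+[(k[0],k[1],86)],None,"w")
E
```

```text
[389.74930654 236.73105308]
[[np.float64(-0.075), np.float64(-0.158), np.float64(0.082)], [np.float64(-0.075), np.float64(-0.158), np.float64(0.082)], [np.float64(-0.075), np.float64(-0.158), np.float64(0.082)], [np.float64(-0.075), np.float64(-0.158), np.float64(0.082)], [np.float64(-0.0), np.float64(0.0), np.float64(0.14)], [np.float64(-0.0), np.float64(0.0), np.float64(0.14)], [np.float64(-0.0), np.float64(0.0), np.float64(0.14)], [np.float64(-0.0), np.float64(0.0), np.float64(-0.0)]] [0.0, 0.0, 0.0, 0.0, 0.0, 0.0, 0.0, 0.0] end [ 513.  -180.2   86. ] -3.052
```

Emit:
servo_tool([
  [-0.075, -0.158, 0.082],
  [-0.075, -0.158, 0.082],
  [-0.075, -0.158, 0.082],
  [-0.075, -0.158, 0.082],
  [0, 0, 0],
  [0, 0, 0],
  [0, 0, 0],
  [0, 0, 0],
], spin=[0, 0, 0, 0, 0, 0, 0, 0], hand=0.45)

```text
time: 26.5
tool_pos: [512.4, -179.5, 170.6]
tcp_rot: [-3.141, 0.001, -3.051]
contact_force: [-0.0, -0.9, 0.4]
grip_width: 66.6
finger_force: 0.0
```

Emit:
servo_tool([
  [0, 0, 0.1],
  [0, 0, 0.1],
  [0, 0, 0.1],
  [0, 0, 0.08],
  [0, 0, 0.04],
  [0, 0, 0],
  [0, 0, 0],
  [0, 0, 0],
], spin=[0, 0, 0, 0, 0, 0, 0, 0])

```text
time: 27.5
tool_pos: [512.7, -180.2, 86.5]
tcp_rot: [-3.141, 0.001, -3.052]
contact_force: [-0.0, 0.4, -0.5]
grip_width: 66.8
finger_force: 0.0
```

Emit:
servo_tool([
  [0, 0, 0],
  [0, 0, 0],
  [0, 0, 0],
  [0, 0, 0],
  [0, 0, 0],
  [0, 0, 0],
  [0, 0, 0],
  [0, 0, 0],
], spin=[0, 0, 0, 0, 0, 0, 0, 0], hand=-1)

```text
time: 28.5
tool_pos: [512.4, -180.6, 86.0]
tcp_rot: [-3.141, 0.0, -3.052]
contact_force: [0.3, -5.7, -0.7]
grip_width: 35.6
finger_force: 30.0
```

Emit:
servo_tool([
  [0.02, 0, 0],
  [0.02, 0, 0],
  [0.02, 0, 0],
  [0.02, 0, 0],
  [0.02, 0, 0],
  [0.02, 0, 0],
  [0, 0, 0],
  [0, 0, 0],
], spin=[0, 0, 0, 0, 0, 0, 0, 0])

```text
time: 29.5
tool_pos: [487.9, -182.7, 85.9]
tcp_rot: [-3.141, -0.001, -3.052]
contact_force: [-1.5, -5.5, 0.0]
grip_width: 35.1
finger_force: 30.0
```

Emit:
servo_tool([
  [0, 0, 0],
  [0, 0, 0],
  [0, 0, 0],
  [0, 0, 0],
  [0, 0, 0],
  [0, 0, 0],
  [0, 0, 0],
  [0, 0, 0],
], spin=[0, 0, 0, 0, 0, 0, 0, 0], hand=0.45)

```text
time: 30.5
tool_pos: [488.4, -182.2, 85.9]
tcp_rot: [-3.142, 0.0, -3.052]
contact_force: [0.2, -0.9, -1.4]
grip_width: 66.4
finger_force: 0.0
```

Emit:
servo_tool([
  [0, 0, -0.2],
  [0, 0, -0.25],
  [0, 0, -0.25],
  [0, 0.3, -0.2],
  [0, 0.3, 0],
  [0, 0.3, 0],
  [0, 0, 0],
  [0, 0, 0],
], spin=[0, 0, 0, 0, 0, 0, 0, 0])

```text
time: 31.5
tool_pos: [473.1, -11.1, 260.7]
tcp_rot: [-3.141, 0.0, -3.051]
contact_force: [0.4, -0.6, 0.1]
grip_width: 66.4
finger_force: 0.0
```

```bash
python3 - <<'E'
from h import *
from plant import monitor,optics
print(monitor.get_obs()["tool_pos"])
p=np.load("p.npy");old=C["top"]["frame"];new=optics.capture("top")["frame"]
for d in(0,25,50): print(d,proj("top",saw(p,(-190-d,-157.5,105))))
for f in(old,new):
    w=f[220:262,375:405].max(2)<55; y,x=np.nonzero(w);print(len(x),x.mean()+375,y.mean()+220,y.min()+220,y.max()+220)
def red(n,f,x0,y0,x1,y1):
    f=f.astype(int);m=(f[...,2]>90)&(f[...,2]>2.2*f[...,1])&(f[...,2]>2.2*f[...,0]);y,x=np.nonzero(m[y0:y1,x0:x1]);print(n,len(x),x.mean()+x0,y.mean()+y0,y.min()+y0,y.max()+y0)
red("top",new,325,210,360,240);red("scene",optics.capture("scene")["frame"],300,185,325,215)
E
```

```text
[473.13655292 -11.13300953 260.65276815]
0 [389.74930654 236.73105308]
25 [390.52836167 246.05840226]
50 [391.31099653 255.42861041]
134 390.089552238806 236.8955223880597 232 242
134 390.9029850746269 245.955223880597 241 251<stdin>:9: RuntimeWarning: Mean of empty slice.
  ret = ret.dtype.type(ret / rcount)
Traceback (most recent call last):
ValueError: zero-size array to reduction operation minimum which has no identity
```

Emit:
servo_tool([
  [0.2, 0, 0],
  [0.2, 0.2, 0],
  [0, 0.3, 0],
  [0, 0.3, 0],
  [0, 0.3, 0],
  [0, 0, 0],
  [0, 0, 0],
  [0, 0, 0],
], spin=[0, 0, 0, 0, 0, 0, 0, 0])

```text
time: 32.55
tool_pos: [374.3, 199.5, 260.5]
tcp_rot: [-3.141, -0.0, -3.055]
contact_force: [-0.1, -0.3, 0.0]
grip_width: 66.8
finger_force: 0.0
```

```bash
python3 - <<'E'
from h import *
from plant import monitor,optics
print(monitor.get_obs()["tool_pos"])
def red(n,x0,y0,x1,y1):
    f=optics.capture(n)["frame"].astype(int);m=(f[...,2]>90)&(f[...,2]>2.2*f[...,1])&(f[...,2]>2.2*f[...,0]);y,x=np.nonzero(m[y0:y1,x0:x1]);print(n,len(x))
    if len(x):print(x.mean()+x0,y.mean()+y0,y.min()+y0,y.max()+y0)
red("top",325,210,360,240);red("scene",300,185,325,215)
E
```

```text
[374.31913924 199.45769158 260.47005216]
top 56
342.42857142857144 224.0 220 228
scene 70
312.37142857142857 200.4857142857143 195 208
```

The pin is still seated, the knob is at the middle click, and the arm is clear of everything.

```bash
python3 -c "
from plant import workorder
print(workorder.close_job())"
```

```text
the job is handed in; nothing more can be done
None
```

I handed the job in at about 33 s: hood down, hasp flat, pin seated in the staple, then the feed rod pulled to its middle click. The jar and stones were not touched, though the two look-alike pins had fallen over by themselves by 8 s.

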